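# Knock off a welding-jig ratchet clamp

## Task

The welded bracket is finished: free it from the jig's ratchet clamp. Strike the upright release pin with the mallet, a brisk blow or several and not a slow push, until the pin's head sits fully home on its boss, so that the pawl is lifted; stand the mallet back on its striking face on the bench, and pull the toothed bar back by its grip about 60 mm, leaving it lying in its guide. Leave the bracket and everything else on the bench where it is, and do not push the pin with the gripper.

Things in the scene. Friction and masses are not known exactly. Their poses are not given: they have to be found in the camera images.
- jig: Welding jig fixed to the bench: dark steel base 290 x 110 x 12 mm, on its middle line a grey guide (39 mm wide, 37 mm high) for the toothed bar. Origin: underside, on the bar's line below the pawl's pivot; x along the bar from its grip to the clamped bracket, z up. The pin's boss, 26 x 39 mm, stands at x = -30 mm, top 70 mm above the bench.
- column_left (a point): Top of the jig's left steel stop column, at jig x = 45, y = 68 mm: 22 mm thick, 32 mm at its collar, 160 mm tall. With the like one on the other side it leaves room for a mallet handle that points towards the jig's -x when striking.
- column_right (a point): Top of the right stop column, same size, at jig x = 45, y = -68 mm.
- release_pin (a joint): Travel of the upright release pin, m: 0 raised (starts within 2 mm of it), 0.012 home, its head on the boss. About 10 N moves it; friction keeps it where it is left in spite of a light spring. Going down it tips a rocker pawl, whose tooth stands in the bar's teeth and locks the bar against pulling; with the pin home the tooth is clear.
- pin_top (a point): Centre of the top of the release pin's mushroom head (20 mm wide, 6 mm high, flat top 14 mm wide, plain steel): 88 mm above the bench when raised, 76 mm when home. It moves down with the pin.
- bar_handle (a point): Middle of the steel upright grip on the toothed bar's robot-side end: 14 mm (bar's x) by 22 mm (y), from 22 to 68 mm above the bench, this point 48 mm up. The bar (0.2 to 0.45 kg, 16 mm wide, x along it towards the bracket) lies loose in the guide with 1.5 mm play a side and slides out along its -x; about 130 mm of pull would bring its nose out of the guide.
- mallet_handle (a point): Good grip point on the mallet's wooden handle, on its centre line, 45 mm from the head's axis: section 24 mm wide (y), 26 mm high (z); x points to the head, the handle goes on 102 mm in -x. Mallet 0.28 to 0.44 kg, centre of mass about 36 mm in +x of here. It starts standing on its striking face on the bench, handle level, this point 42 mm up.
- mallet_head (a point): Centre of the mallet's head: a black upright cylinder, 46 mm in diameter and 84 mm tall with a steel band at mid height; flat striking faces 42 mm below and above this point (z is its axis).
- bracket: Finished welded angle bracket clamped in the jig beyond the bar's nose, 58 x 60 x 50 mm. Bystander.
- hammer: Ordinary steel-headed hammer with a slim head lying flat on the bench, 240 mm long along its x. Bystander, not the mallet.
- brush: Brush lying on the bench, 200 mm long along its x. Bystander.
- angle_iron: Offcut of angle iron, 160 x 40 x 40 mm, lying on the bench, length along its x. Bystander.
- spray_can: Bare metal spray can, 60 mm wide, 160 mm tall, standing. Origin at its foot. Bystander.
- magnet: Flat triangular welding magnet, about 62 x 62 x 18 mm, beside the jig. Bystander.
- pipe_offcut: Short steel pipe offcut standing on end, 48 mm wide, 50 mm tall, beside the jig. Bystander.
Not all that is in view belongs to the job. Leave any green or red look-alike of the part that bears mallet_handle alone.

How it is judged:
By the outcome, as a careful person would: the job done as asked, in the order asked, and still so for the second after the job is handed in, with the robot touching nothing.
It also fails if it takes over 64 s, if anything falls off the work surface, if the arm or the gripper's body presses on something with over 40 N, if the wrist force passes 120 N, or if a joint passes its speed limit or range.

## Robot

A 6-joint arm with a two-finger parallel gripper is mounted at the origin on the work surface. World frame = base frame: x ahead of the robot, y to its left, z up, the work surface at z = 0. Lengths are in mm, angles in rad, forces in N, time in s.
With the tool pointing down it reaches from about 350 to 975 mm from the base axis. Payload 7.1 kg.
Tool frame: the origin (TCP) lies at the very end of the fingers, on their centre line; the grasp point (between the pads) lies 19 mm behind it (ctrl.grasp_offset is the distance from the TCP to the grasp point, in mm); z points along the fingers, y is the line along which they close (so a half turn about z gives the same grasp; the last joint's range is limited). The gripper opens to 88 mm and grips with 3 to 60 N. Pads are 20 mm wide; open, the fingers measure 115 mm over their backs; the gripper's body (75 mm by 178 mm) begins 61 mm behind the grasp point.
Start: joints at [1.285, 0.423, 1.63, -0, 1.089, -0.019], TCP at [164.747, 602.879, 222.675] pointing down, gripper open.
Joint ranges: [-3, 3], [-0.9, 2.11], [0.09, 2.58], [-1.31, 4.45], [0.11, 2.69], [-2.54, 2.54]. Speed limits (rad/s): [2.39, 2.39, 3.01, 3.14, 3.14, 3.14].

## Interface

Orientations are given as a rotation vector (axis times angle).
In Python, from workcell import ctrl, viewer, ticket, models gives the robot as it stands.
- The arm moves only by the tool play_rows, never from a script. Its arguments are lists of equal length, an entry for each row: "dp": the shift along the world's x, y, z in mm, a list of three; "yaw": the turn about the world's z in degrees. In form: {"dp": [[tx, ty, tz], ...], "yaw": [yaw, ...]}. A call has 1 to 8 rows; each row shifts and turns the commanded pose from where the row before left it; what a row does not reach is not made up. A row lasts 1/12 s, in which the tool goes at most 41.7 mm and 7.16 degrees, less where a joint would pass 70% of its speed; a pose out of reach is approached as far as the arm can. A call is refused whole if a number of a shift passes 41.7 or a number of a turn 7.16, either way. A call with a gripper value outside its range is refused whole. "gripper" is the closure, from 0 (fully open) to 1 (shut), set as the call begins (left out, the last holds). The fingers move at their own pace and stop on an object; the grip force is fixed at half the most. Time passes only in rows, so rows that do not move let the fingers close. It gives the time, the measured TCP pose, the force, the opening and the grip force at its end, in the units of the state.
- ctrl.get_obs(): the state, without advancing time (a new reading comes with each control period).
- viewer.get_image(name): name is "scene" or "top" or "wrist"; returns a dict with "pixels" (480x640x3 uint8, red, green, blue), "range_z" (480x640 float32, mm along the optical axis (not along the pixel's ray), 0 where there is no reading), "fx", "fy", "cx", "cy" (pixels), "T" (4x4, takes a point from camera to world coordinates); the wrist camera has in their place "hand_eye" (4x4, takes a point from camera to tool coordinates, whose origin is the TCP and whose axes are the flange's). Camera axes: x right, y up, looking along -z (the intrinsics and any distortion apply to the point x, -y, -z); pixel columns grow to the right and rows downward; lengths in mm; the calibration is good to about 2 mm. The wrist camera is an equidistant fisheye: a pixel r from the principal point sees the ray r / f radians off the axis. A picture is of the moment at which its call begins: read the wrist's pose just before it.
- ticket.close_job(): hands the job in; it is judged then, once.
Trained networks look in a picture, given as the dict that the camera call returned (one of the last four; its "shot" number tells which), for a name from the list of things; names that differ only in an ending like _2 or _b are one class to them, and where a whole thing is asked for, a point or a joint stands for the part that bears it (a point fixed in the world has none). Each returns a list of dicts, best first, with "conf" (0 to 1); they miss things now and then, are a little off and sometimes report something else, mostly with a low value. They report only what shows in the picture. A call takes as long as a camera call. They do not tell look-alikes from the thing itself.
- models.look_for(picture, name): "bbox" ([centre column, centre row, width, height] in pixels, round what is visible of it).
- models.landmark_of(picture, name): "location" ([column, row] in pixels: a listed point, or the origin of a listed thing).
The state is a dict: "t": time; "qpos": joint angles; "qvel": joint speeds; "joint_torque": joint torques, N m; "ee_pos": TCP position; "orientation": TCP orientation; "ft_force": force on the tool from outside, world axes, zero at the start; "moment": the same for the moment, N m; "width": finger opening in mm; "grasp_force": force on a finger pad.
Only numpy, scipy, OpenCV 4.12 (cv2) and the standard library are available. Lean on these libraries where they do the work, as an engineer would, in place of code of your own. Each camera call takes 0.05 s, during which the arm holds its last target. There are 200 camera calls.

## Working session

There is one attempt and no reset: what is moved stays moved. The work goes in short steps, Python scripts to look and compute and a tool call to move; the robot and the scene stay as the last step left them, time stands still between calls to the robot, and variables do not carry over. Pictures are saved under pics/ and viewed, at most 11 in all, crops included, and the job is handed in when it is done.

Besides the shell and the picture viewer there is one more tool, called after "Call:" as name(argument=value, ...) on one line, values as JSON. play_rows: Moves the arm, as the interface text tells. Its arguments: {"type":"object","properties":{"dp":{"type":"array"},"yaw":{"type":"array"},"gripper":{"type":"number"}},"required":["dp","yaw"]}

```bash
mkdir -p pics; ls
cat > h.py <<'E'
import numpy as np, cv2
from workcell import ctrl, viewer, ticket, models
from scipy.spatial.transform import Rotation as R
def ray(im,u,v):
    x=(u-im["cx"])/im["fx"]; y=(v-im["cy"])/im["fy"]
    return np.array([x,-y,-1.0])
def onz(im,u,v,z):
    T=im["T"]; d=T[:3,:3]@ray(im,u,v); o=T[:3,3]
    return o+d*(z-o[2])/d[2]
def bydepth(im,u,v):
    d=im["range_z"][int(round(v)),int(round(u))]
    T=im["T"]; return T[:3,:3]@(ray(im,u,v)*d)+T[:3,3]
def save(im,name,crop=None,s=1):
    p=im["pixels"][:,:,::-1]
    if crop: p=p[crop[1]:crop[3],crop[0]:crop[2]]
    if s!=1: p=cv2.resize(p,None,fx=s,fy=s,interpolation=cv2.INTER_CUBIC)
    cv2.imwrite("pics/"+name,p)
E
python3 - <<'E'
from h import *
np.set_printoptions(precision=1,suppress=True)
Z=dict(jig=0,column_left=160,column_right=160,pin_top=88,bar_handle=48,mallet_handle=42,mallet_head=42,hammer=10,spray_can=0,bracket=0,magnet=0,pipe_offcut=0)
for c in ("top","scene"):
    im=viewer.get_image(c); save(im,c+"0.png"); print(c,[k for k in im], im["T"][:3,3])
    for n in Z:
        for d in models.landmark_of(im,n)[:3]:
            u,v=d["location"]; print(n,round(d["conf"],2),np.round([u,v]),onz(im,u,v,Z[n]),bydepth(im,u,v) if 0<=u<639 and 0<=v<479 else '')
print(ctrl.get_obs())
E
```

```text
pics
top ['pixels', 'range_z', 'fx', 'fy', 'cx', 'cy', 'T', 'shot'] [ 252.7    5.4 1764.1]
jig 0.7 [320. 214.] [612.1 -15.7   0. ] [601.5 -15.1  52. ]
column_left 0.63 [295. 190.] [649.2  55.9 160. ] [650.7  56.1 153.8]
column_right 0.82 [341. 183.] [668.5 -77.3 160. ] [670.1 -77.6 153.8]
pin_top 0.55 [320. 216.] [586.6 -17.   88. ] [586.9 -17.   86.3]
bar_handle 0.52 [326. 243.] [512.3 -32.7  48. ] [509.7 -32.3  65.7]
mallet_handle 0.77 [160. 319.] [286.5 463.2  42. ] [286.2 459.4  56. ]
mallet_handle 0.65 [356. 306.] [ 319.  -123.2   42. ] [ 318.6 -122.6   50.4]
mallet_handle 0.63 [215. 265.] [446.3 303.1  42. ] [445.  301.1  53.4]
mallet_head 0.78 [349. 320.] [ 279.3 -101.2   42. ] [278.7 -99.   78.8]
mallet_head 0.72 [210. 251.] [489.1 318.8  42. ] [483.2 311.   84.7]
mallet_head 0.72 [156. 332.] [249.  472.7  42. ] [249.1 461.6  83.1]
hammer 0.57 [423. 241.] [ 521.2 -337.5   10. ] [ 519.9 -335.7   18.9]
hammer 0.48 [216. 267.] [445.5 305.8  10. ] [441.5 299.5  46.7]
spray_can 0.63 [225. 181.] [719.1 283.9   0. ] [691.1 267.2 105.7]
bracket 0.85 [314. 185.] [704.5   1.3   0. ] [6
[... 1216 characters left out ...]
6. 331.] [719.9 277.4  10. ] [735.6 262.5  46.3]
spray_can 0.92 [456. 327.] [705.7 283.8   0. ] [732.1 259.1  60. ]
bracket 0.66 [342. 336.] [689.4   2.5   0. ] [708.5  -3.2  41.7]
magnet 0.71 [279. 342.] [ 683.1 -148.8   -0. ] [ 680.6 -148.8   -5.3]
pipe_offcut 0.86 [384. 308.] [629.8 122.    0. ] [651.9 111.1  42.9]
{'t': 1.3, 'qpos': array([ 1.3,  0.4,  1.6,  0. ,  1.1, -0. ]), 'qvel': array([-0.,  0.,  0.,  0.,  0., -0.]), 'joint_torque': array([  0. , -54.5, -27.4,   0.1,   0. ,  -0. ]), 'ee_pos': array([164.8, 602.9, 222.7]), 'orientation': array([-0.4, -3.1,  0. ]), 'ft_force': array([-0. , -0.3, -0.4]), 'moment': array([-0., -0., -0.]), 'grasp_force': 0.0, 'width': 87.88436038410303}
```

Run:
```python
import cv2,numpy as np
a=cv2.imread("pics/top0.png")[165:365,125:445]
b=cv2.imread("pics/scene0.png")[150:390,160:500]
cv2.imwrite("pics/a.png",cv2.resize(a,None,fx=2.5,fy=2.5,interpolation=2))
cv2.imwrite("pics/b.png",cv2.resize(b,None,fx=2.3,fy=2.3,interpolation=2))
```

```text
(no output)
```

View pics/a.png

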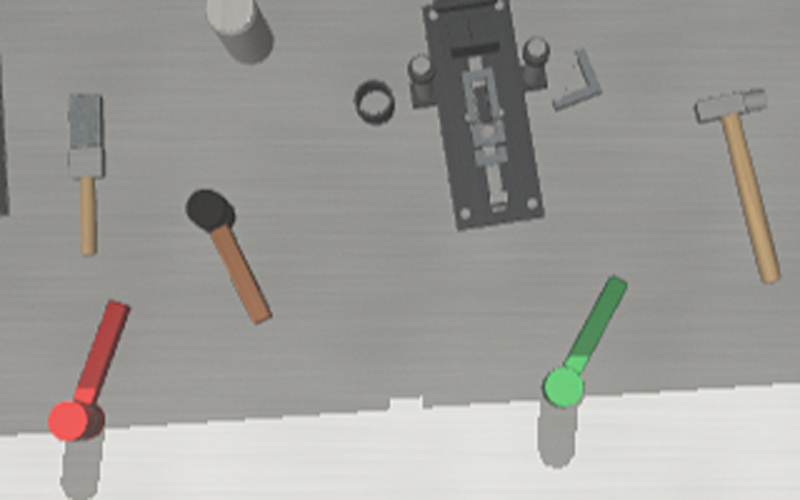

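View pics/b.png

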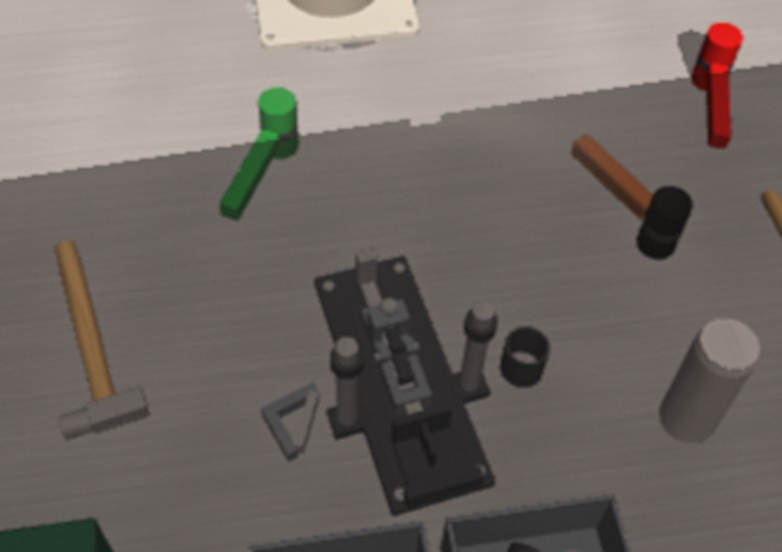

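The candidates in the top image are the red mallet (head at 156,332), the green mallet (349,320), the black-headed mallet with a wooden handle (210,251), and the steel hammer (423,241). The one at (210,251) fits, with its black cylinder head and wooden handle, and the enlarged crop confirms it. Red and green are the look-alikes.

Run:
```python
from h import *
np.set_printoptions(precision=1,suppress=True)
im=viewer.get_image("top"); p=im["pixels"].astype(int)
s=(slice(235,305),slice(190,245))
hsv=cv2.cvtColor(im["pixels"],cv2.COLOR_RGB2HSV)
m=np.zeros(hsv.shape[:2],bool); m[s]=(hsv[...,1]>100)[s]
v,u=np.nonzero(m); P=np.array([onz(im,a,b,55)[:2] for a,b in zip(u,v)])
c=P.mean(0); w,V=np.linalg.eigh(np.cov(P.T)); d=V[:,1]*np.sign(V[0,1]); t=(P-c)@d
print("handle",len(P),c,np.degrees(np.arctan2(d[1],d[0])),"tail",c+d*t.min(),"near",c+d*t.max())
tail=c+d*t.min(); print("grip est",tail+d*102,"head",tail+d*147)
dk=np.zeros_like(m); dk[s]=(hsv[...,2]<45)[s]
v,u=np.nonzero(dk); z=[bydepth(im,a,b) for a,b in zip(u,v)]; z=np.array(z); k=z[:,2]>75
print("head top",k.sum(),z[k].mean(0))
# jig base: depth 6..20 
P=[];
for b in range(165,260):
    for a in range(280,350):
        q=bydepth(im,a,b)
        if hsv[b,a,2]<80 and 3<q[2]<25: P.append(onz(im,a,b,12)[:2])
P=np.array(P,np.float32); r=cv2.minAreaRect(P); print("jig rect",r)
o=ctrl.get_obs(); M=R.from_rotvec(o["orientation"]).as_matrix(); print(M,o["ee_pos"])
```

```text
handle 288 [417.2 282.1] 26.435348894083674 tail [363.3 255.3] near [472.5 309.5]
grip est [454.6 300.7] head [494.9 320.7]Traceback (most recent call last):
  File "<stdin>", line 12, in <module>
IndexError: too many indices for array: array is 1-dimensional, but 2 were indexed
```

Run:
```python
from h import *
np.set_printoptions(precision=3,suppress=True)
im=viewer.get_image("top")
hsv=cv2.cvtColor(im["pixels"],cv2.COLOR_RGB2HSV)
P=[]
for b in range(165,265):
    for a in range(285,355):
        q=bydepth(im,a,b)
        if hsv[b,a,2]<90 and 3<q[2]<25: P.append(onz(im,a,b,12)[:2])
r=cv2.minAreaRect(np.array(P,np.float32)); print("jig rect",len(P),r)
o=ctrl.get_obs(); print(R.from_rotvec(o["orientation"]).as_matrix(),o["ee_pos"])
```

```text
jig rect 2115 ((624.65625, -9.674583435058594), (285.7742614746094, 169.3295135498047), 7.81524133682251)
[[-0.965  0.264 -0.   ]
 [ 0.264  0.965 -0.   ]
 [ 0.    -0.    -1.   ]] [164.759 602.87  222.661]
```

Call:
play_rows(dp=[[24,-25,-5],[24,-25,-5],[24,-25,-5],[24,-25,-5],[24,-25,-5],[24,-26,-5]], yaw=[3.5,3.5,3.5,3.5,3.5,3.5], gripper=0)

```text
t: 1.9
ee_pos: [309.7, 450.8, 192.6]
orientation: [-0.162, 3.137, 0.001]
ft_force: [0.4, -0.3, -0.3]
width: 87.9
grasp_force: 0.0
```

Call:
play_rows(dp=[[24,-25,-5],[24,-25,-5],[24,-25,-5],[24,-26,-5],[24,-25,-5],[24,-26,-5],[0,0,0]], yaw=[3.5,3.5,3.5,3.5,3.5,3.5,0])

```text
t: 2.48
ee_pos: [455.8, 296.1, 162.1]
orientation: [-0.724, 3.057, -0.002]
ft_force: [-0.3, -0.2, -0.5]
width: 87.5
grasp_force: 0.0
```

```bash
cat >> h.py <<'E'
def wray(im,u,v):
    x=u-im["cx"]; y=v-im["cy"]; r=np.hypot(x,y); th=np.hypot(x/im["fx"],y/im["fy"])
    k=np.tan(th)/max(np.hypot(x/im["fx"],y/im["fy"]),1e-9)
    return np.array([x/im["fx"]*k,-y/im["fy"]*k,-1.0])
def wT(im,o):
    M=np.eye(4); M[:3,:3]=R.from_rotvec(o["orientation"]).as_matrix(); M[:3,3]=o["ee_pos"]
    return M@im["hand_eye"]
def wonz(im,T,u,v,z):
    d=T[:3,:3]@wray(im,u,v); q=T[:3,3]; return q+d*(z-q[2])/d[2]
E
python3 - <<'E'
from h import *
np.set_printoptions(precision=1,suppress=True)
o=ctrl.get_obs(); im=viewer.get_image("wrist"); T=wT(im,o); save(im,"w1.png")
print(o["ee_pos"],o["qpos"],T[:3,3])
for n in("mallet_handle","mallet_head"):
    for d in models.landmark_of(im,n)[:2]: print(n,d["conf"],d["location"],wonz(im,T,*d["location"],42))
hsv=cv2.cvtColor(im["pixels"],cv2.COLOR_RGB2HSV)
m=((hsv[...,1]>100)&(hsv[...,2]>40)).astype(np.uint8)
n,l,st,_=cv2.connectedComponentsWithStats(m); i=1+st[1:,4].argmax(); print(st[i])
v,u=np.nonzero(l==i); P=np.array([wonz(im,T,a,b,55)[:2] for a,b in zip(u[::7],v[::7])])
c=P.mean(0); w,V=np.linalg.eigh(np.cov(P.T)); d=V[:,1]*np.sign(V[0,1]); t=(P-c)@d
print(c,np.degrees(np.arctan2(d[1],d[0])),c+d*t.min(),c+d*t.max()); print(cv2.minAreaRect(P.astype(np.float32)))
E
```

```text
[455.8 296.1 162.1] [ 0.6  0.4  1.9 -0.   0.9 -1.5] [396.  266.1 324.8]
mallet_handle 0.95 [573.9, 155.7] [290.2 463.3  42. ]
mallet_handle 0.26 [15.6, 299.4] [671.7  26.   42. ]
mallet_head 0.64 [328.4, 291.2] [496.3 321.8  42. ]
mallet_head 0.24 [2.2, 143.3] [514.4 -35.   42. ]
[  66  439  375   41 8261]
[748.5 308.7] -57.37508855757902 [613.4 519.8] [882.3  99.6]
((751.4398803710938, 309.8425598144531), (92.58537292480469, 499.27349853515625), 34.860191345214844)
```

View pics/w1.png

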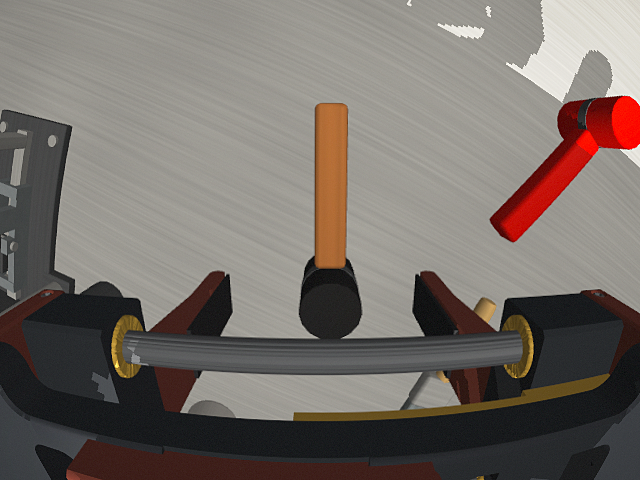

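The view shows the mallet between the fingers: handle from (331,103) at the tail to (331,268), head top at (330,310).

Run:
```python
from h import *
np.set_printoptions(precision=1,suppress=True)
o=ctrl.get_obs(); im=viewer.get_image("wrist"); T=wT(im,o)
hsv=cv2.cvtColor(im["pixels"],cv2.COLOR_RGB2HSV)
m=((hsv[...,1]>100)&(hsv[...,2]>40))
c=[]
for r in range(112,260,8):
    u=np.nonzero(m[r,280:380])[0]+280; c.append(wonz(im,T,(u.min()+u.max())/2,r,55)[:2])
c=np.array(c); f=np.polyfit(c[:,0],c[:,1],1); print(np.degrees(np.arctan(f[0])), np.polyval(f,454))
rows=np.nonzero(m[:280,331])[0]; print(rows.min(),rows.max(),wonz(im,T,331,rows.min(),55))
hd=wonz(im,T,330,310,84); print("head",hd)
```

```text
26.408627639303038 301.63764640693813
105 269 [361.8 261.3  55. ]
head [490.9 325.   84. ]
```

Call:
play_rows(dp=[[0,1,-20],[1,0,-25],[0,0,-25],[0,0,0],[0,0,0]], yaw=[0,0,0,0,0])

```text
t: 3.1
ee_pos: [452.2, 301.4, 92.1]
orientation: [0.727, -3.054, 0.001]
ft_force: [-0.0, 0.9, 0.7]
width: 88.0
grasp_force: 0.0
```

Call:
play_rows(dp=[[0,0,-25],[1,0,-25],[0,0,-14],[0,0,-5],[0,0,0],[0,0,0]], yaw=[0,0,0,0,0,0])

```text
t: 3.6
ee_pos: [455.4, 301.7, 25.0]
orientation: [-0.726, 3.055, 0.001]
ft_force: [-0.0, 1.3, 0.4]
width: 87.8
grasp_force: 0.0
```

Call:
play_rows(dp=[[0,0,0],[0,0,0],[0,0,0],[0,0,0],[0,0,0],[0,0,0]], yaw=[0,0,0,0,0,0], gripper=1)

```text
t: 4.1
ee_pos: [454.8, 300.9, 23.9]
orientation: [-0.726, 3.056, 0.0]
ft_force: [-0.7, 0.9, 1.0]
width: 51.8
grasp_force: 0.0
```

Run:
```python
from h import *
np.set_printoptions(precision=2,suppress=True)
o=ctrl.get_obs(); print(o["ee_pos"],o["width"],o["grasp_force"],o["ft_force"],o["qpos"])
```

```text
[454.84 300.91  23.87] 51.806135347289114 0.0 [-0.74  0.89  1.04] [ 0.56  0.61  1.9  -0.    0.62 -1.47]
```

Fingers are slow (about 75 mm/s). I'll keep closing, then lift.

Call:
play_rows(dp=[[0,0,0],[0,0,0],[0,0,0],[0,0,0],[0,0,0],[0,0,0],[0,0,0]], yaw=[0,0,0,0,0,0,0])

```text
t: 4.68
ee_pos: [454.6, 300.8, 23.6]
orientation: [0.726, -3.056, 0.0]
ft_force: [-0.9, 0.6, -1.2]
width: 23.9
grasp_force: 29.9
```

Call:
play_rows(dp=[[0,0,4],[0,0,8],[0,0,15],[0,0,20],[0,0,20],[0,0,20],[0,0,20],[0,0,0]], yaw=[0,0,0,0,0,0,0,0])

```text
t: 5.35
ee_pos: [456.6, 302.0, 134.5]
orientation: [-0.724, 3.051, 0.003]
ft_force: [0.6, 0.2, -4.2]
width: 24.1
grasp_force: 29.9
```

Run:
```python
from h import *
np.set_printoptions(precision=2,suppress=True)
o=ctrl.get_obs(); print(o["ee_pos"],o["width"],o["grasp_force"],o["ft_force"],o["moment"])
im=viewer.get_image("scene"); save(im,"s1.png",(340,170,520,310),4)
im=viewer.get_image("top")
hsv=cv2.cvtColor(im["pixels"],cv2.COLOR_RGB2HSV)
# better pin/column/handle data
for k in range(2):
  for c in("top","scene"):
    im=viewer.get_image(c)
    for n,z in(("pin_top",88),("bar_handle",48),("column_left",160),("column_right",160)):
        d=models.landmark_of(im,n)[:1]
        for e in d: print(c,n,round(e["conf"],2),e["location"],onz(im,*e["location"],z))
```

```text
[456.61 302.   134.51] 24.099857440016034 29.937276542186737 [ 0.64  0.23 -4.17] [0.03 0.09 0.01]
top pin_top 0.7 [338.6, 184.3] [684.07 -73.06  88.  ]
top bar_handle 0.49 [325.5, 243.1] [510.8 -32.7  48. ]
top column_left 0.81 [292.9, 189.2] [651.61  62.27 160.  ]
top column_right 0.9 [342.4, 184.2] [665.79 -80.69 160.  ]
scene pin_top 0.61 [145.5, 308.5] [ 597.44 -439.4    88.  ]
scene bar_handle 0.63 [319.9, 265.0] [509.   -23.79  48.  ]
scene column_left 0.56 [369.0, 283.6] [647.47  62.54 160.  ]
scene column_right 0.58 [308.5, 300.2] [669.75 -74.42 160.  ]
top pin_top 0.58 [466.4, 234.6] [ 527.84 -453.39   88.  ]
top bar_handle 0.64 [326.7, 243.0] [511.08 -36.35  48.  ]
top column_left 0.91 [294.1, 189.6] [650.41  58.82 160.  ]
top column_right 0.86 [338.5, 185.7] [661.39 -69.35 160.  ]
scene pin_top 0.47 [330.6, 280.9] [584.45 -10.02  88.  ]
scene bar_handle 0.45 [382.5, 309.6] [657.06 104.8   48.  ]
scene column_left 0.69 [369.2, 283.1] [646.27  63.25 160.  ]
```

View pics/s1.png

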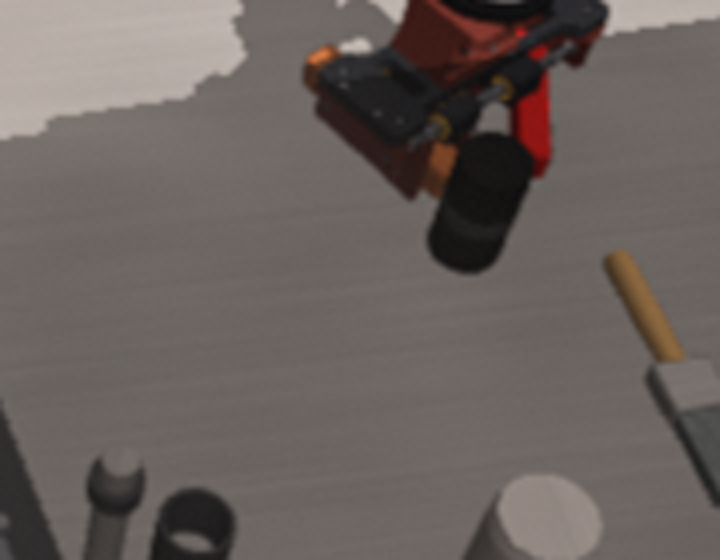

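Call:
play_rows(dp=[[7,-22,3],[7,-27,3],[7,-27,3],[7,-27,3],[7,-27,3],[7,-27,3],[7,-27,3]], yaw=[-1.5,-1.5,-1.5,-1.5,-1.5,-1.5,-1.5])

```text
t: 7.03
ee_pos: [503.9, 115.6, 151.9]
orientation: [-0.441, 3.11, 0.0]
ft_force: [0.5, 0.7, -4.8]
width: 23.8
grasp_force: 30.0
```

Call:
play_rows(dp=[[7,-27,3],[7,-27,3],[7,-27,3],[7,-27,3],[8,-26,3],[6,-5,0],[0,0,0],[0,0,0]], yaw=[-1.5,-1.5,-1.5,-1.5,-1.5,0,0,0])

```text
t: 7.7
ee_pos: [545.6, -22.0, 166.5]
orientation: [0.238, -3.132, -0.001]
ft_force: [-0.4, 0.4, -4.8]
width: 24.1
grasp_force: 30.0
```

Run:
```python
from h import *
np.set_printoptions(precision=2,suppress=True)
o=ctrl.get_obs(); im=viewer.get_image("wrist"); T=wT(im,o); save(im,"w2.png")
print(o["ee_pos"],o["qpos"],T[:3,3],R.from_rotvec(o["orientation"]).as_matrix()[:,1])
for n,z in(("mallet_head",o["ee_pos"][2]+19),("pin_top",88),("bar_handle",48),("column_left",160),("column_right",160)):
    for d in models.landmark_of(im,n)[:2]: print(n,d["conf"],d["location"],wonz(im,T,*d["location"],z))
im=viewer.get_image("scene"); save(im,"s2.png",(260,200,420,320),5)
```

```text
[545.55 -22.01 166.48] [-0.06  0.38  1.85  0.    0.91 -1.78] [479.54 -32.3  329.23] [-0.15  0.99  0.  ]
mallet_head 0.93 [322.8, 396.2] [591.4  -14.87 185.48]
```

View pics/w2.png

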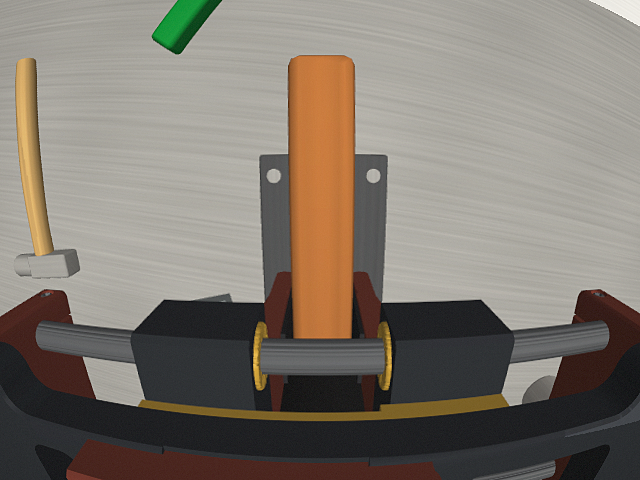

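View pics/s2.png

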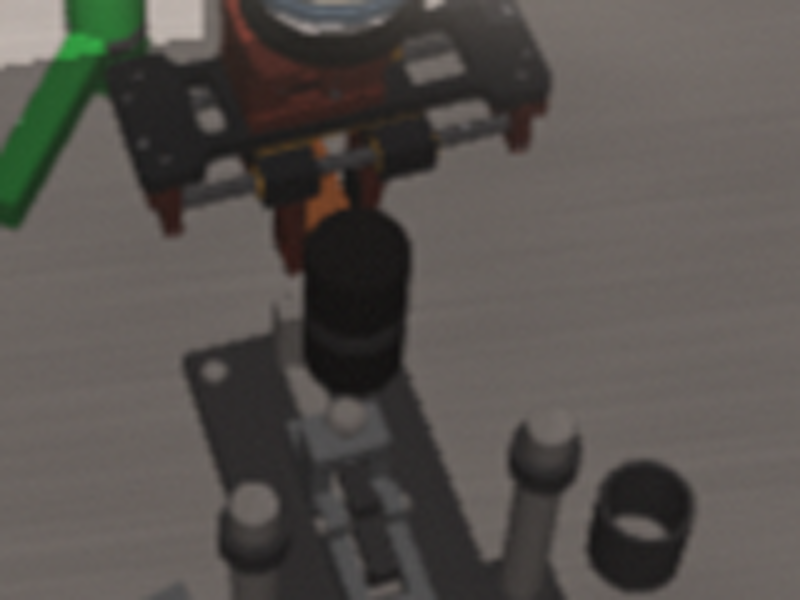

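The pin head shows at crop (348,410), which is scene pixel (330,282), right under the mallet's face. The mallet is aligned with the jig, so I'll strike a first blow.

Call:
play_rows(dp=[[0,0,10],[0,0,0],[0,0,-34],[0,0,-40],[0,0,25],[0,0,39],[0,0,0]], yaw=[0,0,0,0,0,0,0])

```text
t: 8.63
ee_pos: [549.4, -22.3, 170.6]
orientation: [-0.238, 3.126, -0.001]
ft_force: [1.9, -0.1, -3.8]
width: 24.3
grasp_force: 30.0
```

```bash
cat > pin.py <<'E'
from h import *
np.set_printoptions(precision=2,suppress=True)
o=ctrl.get_obs(); print(o["t"],o["ee_pos"],o["width"],o["ft_force"],o["moment"])
im=viewer.get_image("scene")
for d in models.landmark_of(im,"pin_top")[:2]: print(d["conf"],d["location"])
p=im["pixels"][268:296,312:346]; g=im["range_z"]
T=im["T"]; 
pts=np.array([[*bydepth(im,a,b),a,b] for b in range(270,292) for a in range(320,342)])
k=(np.hypot(pts[:,0]-586,pts[:,1]+14)<14)&(pts[:,2]>60)&(pts[:,2]<100)
q=pts[k]; h=q[q[:,2]>np.percentile(q[:,2],70)] if len(q) else q
print(len(q),"z",np.percentile(q[:,2],[50,80,95]) if len(q) else '',h.mean(0) if len(h) else '')
E
python3 pin.py
```

```text
8.6333 [549.36 -22.29 170.58] 24.255821617884358 [ 1.86 -0.08 -3.79] [ 0.04 -0.06  0.03]
0.48 [329.5, 282.4]
90 z [72.03 74.95 76.89] [587.25 -15.43  75.85 328.41 284.85]
```

Call:
play_rows(dp=[[0,0,10],[0,0,0],[0,0,-38],[0,0,-40],[0,0,30],[0,0,38],[0,0,0]], yaw=[0,0,0,0,0,0,0])

```text
t: 9.32
ee_pos: [548.6, -22.3, 169.4]
orientation: [-0.238, 3.128, -0.001]
ft_force: [1.7, -0.4, -3.3]
width: 23.8
grasp_force: 30.0
```

```bash
python3 pin.py
```

```text
9.3167 [548.58 -22.3  169.44] 23.79245185037072 [ 1.75 -0.44 -3.28] [0.02 0.01 0.  ]
0.54 [331.1, 285.0]
90 z [71.87 74.96 76.46] [587.6  -14.12  75.44 328.96 285.  ]
```

Run:
```python
from h import *
np.set_printoptions(precision=0,suppress=True,linewidth=200)
im=viewer.get_image("scene")
for b in range(272,296,1): print(b,np.array([bydepth(im,a,b)[2] for a in range(318,344)]))
a=cv2.imread("pics/scene0.png")[255:305,300:360]; b=im["pixels"][225:305,300:360,::-1]
a=cv2.copyMakeBorder(a,30,0,0,0,0)
cv2.imwrite("pics/c.png",cv2.resize(np.hstack([a,b]),None,fx=6.5,fy=6.5,interpolation=2))
```

```text
272 [ 29.  26.  21. 154. 160. 164. 169. 172. 174. 177. 176. 179. 177. 176. 173. 174. 177. 173. 169. 170. 168. 163. 159.  -2.  -1.  -3.]
273 [ 24.  22.  18.  17. 154. 163. 167. 166. 171. 170. 175. 174. 173. 174. 172. 173. 174. 172. 171. 170. 165. 159. 157.  -2.  -1.  -5.]
274 [ 19.  21.  23.  21. 152. 155. 160. 166. 168. 168. 168. 169. 168. 169. 172. 170. 169. 166. 167. 163. 163. 156.  10.  10.  -5.  -1.]
275 [ 20.  20.  21.  19.  21. 156. 158. 159. 163. 168. 167. 166. 168. 166. 164. 167. 164. 166. 163. 164. 158. 152.  11.   9.  -2.  -4.]
276 [ 25.  20.  19.  21.  19.  19. 156. 156. 158. 161. 161. 164. 162. 165. 161. 163. 161. 162. 160. 156. 155.  12.   9.  13.  13.   2.]
277 [ 19.  18.  23.  21.  22.  19.  18. 150. 156. 155. 158. 158. 159. 163. 163. 158. 158. 157. 156.  15.  16.  11.   8.  10.   8.  -2.]
278 [ 14.  21.  19.  19.  23.  23.  21.  22.  10. 153. 158. 154. 156. 155. 155. 155. 155.  14.  10.  13.  10.  10.  10.  11.  11.   2.]
279 [10. 20. 25. 20. 24. 21. 20. 20. 13. 15. 10. 12. 14. 13. 12. 14. 13.  9. 10. 14. 14. 13. 11.  9. 11. 14.]
280 [11. 16. 20. 20. 23. 22. 20. 22. 1
[... 1021 characters left out ...]
70. 73. 65. 69. 60. 11. 11.  9. 14. 12.]
290 [23. 33. 46. 63. 68. 67. 68. 69. 71. 70. 69. 71. 69. 66. 67. 67. 67. 65. 63. 61. 59. 13. 14. 13.  9. 11.]
291 [13. 27. 39. 51. 64. 70. 71. 72. 68. 67. 68. 67. 65. 66. 64. 61. 62. 61. 56. 57. 11. 12. 11.  9. 13. 10.]
292 [14. 22. 37. 47. 58. 65. 71. 69. 67. 66. 62. 66. 64. 60. 31. 41. 55. 53. 52. 52. 15. 12. 13. 13.  9. 13.]
293 [14. 19. 34. 42. 55. 67. 62. 61. 66. 61. 43. 44. 43. 43. 45. 40. 52. 46. 47. 50. 10. 10. 10. 11. 12.  9.]
294 [11. 14. 24. 39. 53. 58. 58. 57. 56. 44. 46. 44. 46. 47. 48. 31. 48. 41. 40. 42. 12. 14. 11. 11. 13. 11.]
295 [ 9. 13. 24. 38. 45. 55. 53. 52. 47. 45. 48. 46. 48. 47. 48. 50. 42. 41. 39. 40. 11. 11. 13. 13. 15. 14.]
```

View pics/c.png

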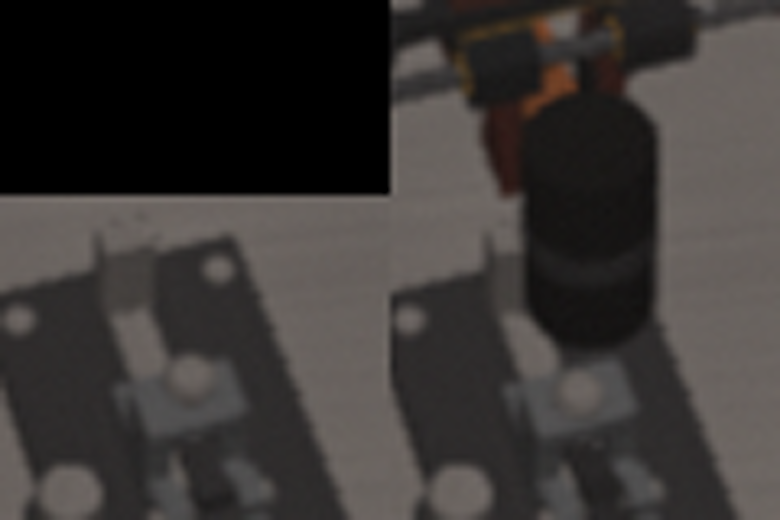

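Left is before, right is now: the pin head at crop (578,392) has sunk onto the boss. Depth gives a top of about 75.5 against a boss of about 69.5, a 6 mm difference, which is home. I'll give one more confirming blow, then carry the mallet to free bench.

Call:
play_rows(dp=[[0,0,10],[0,0,0],[0,0,-39],[0,0,-40],[0,0,30],[0,0,39],[0,0,0]], yaw=[0,0,0,0,0,0,0])

```text
t: 10.05
ee_pos: [548.7, -22.3, 169.6]
orientation: [-0.238, 3.128, -0.001]
ft_force: [1.9, -0.5, -1.8]
width: 23.9
grasp_force: 30.0
```

Call:
play_rows(dp=[[-7,22,0],[-8,27,0],[-8,27,0],[-8,27,0],[-8,27,0],[-8,27,0],[-8,27,0],[-7,16,0]], yaw=[0,0,0,0,0,0,0,0])

```text
t: 10.72
ee_pos: [483.2, 180.1, 167.1]
orientation: [-0.24, 3.131, 0.002]
ft_force: [0.3, -0.2, -4.2]
width: 24.1
grasp_force: 30.0
```

Call:
play_rows(dp=[[0,0,-20],[0,0,-30],[0,0,-30],[0,0,-25],[0,0,-12],[0,0,-6],[0,0,0],[0,0,0]], yaw=[0,0,0,0,0,0,0,0])

```text
t: 11.38
ee_pos: [484.5, 178.1, 44.5]
orientation: [-0.238, 3.131, 0.001]
ft_force: [0.3, -0.7, -4.0]
width: 24.3
grasp_force: 30.0
```

```bash
sed -i 's/^for d in models.*$//' pin.py; python3 pin.py
python3 - <<'E'
from h import *
im=viewer.get_image("scene")
for n,z in(("mallet_head",62),("bar_handle",48)):
    for d in models.landmark_of(im,n)[:3]: print(n,d["conf"],d["location"],onz(im,*d["location"],z))
E
```

```text
11.3833 [484.51 178.08  44.51] 24.323779100159193 [ 0.34 -0.67 -4.  ] [0.04 0.15 0.  ]
88 z [71.4  75.1  76.74] [588.05 -13.57  75.69 329.22 285.07]
mallet_head 0.9 [282.6, 204.8] [304.99653743 -97.37478825  62.        ]
mallet_head 0.73 [402.1, 258.1] [527.01888573 184.94455683  62.        ]
mallet_head 0.62 [472.0, 174.3] [263.5834971  466.13165083  62.        ]
bar_handle 0.81 [318.6, 263.5] [503.95731279 -26.38534482  48.        ]
```

Call:
play_rows(dp=[[0,0,-8],[0,0,-5],[0,0,-3],[0,0,-2],[0,0,-1],[0,0,0],[0,0,0]], yaw=[0,0,0,0,0,0,0])

```text
t: 12.17
ee_pos: [483.7, 177.9, 24.6]
orientation: [0.239, -3.132, 0.0]
ft_force: [-1.2, -0.3, -4.3]
width: 23.7
grasp_force: 30.0
```

Call:
play_rows(dp=[[0,0,-1],[0,0,0],[0,0,0]], yaw=[0,0,0])

```text
t: 12.42
ee_pos: [483.8, 177.9, 23.7]
orientation: [-0.239, 3.132, 0.0]
ft_force: [0.1, -0.2, -4.5]
width: 23.8
grasp_force: 30.0
```

Run:
```python
from h import *
o=ctrl.get_obs(); print(o["ee_pos"],o["ft_force"])
im=viewer.get_image("scene"); save(im,"s4.png",(340,210,460,300),6)
```

```text
[483.79858964 177.88729399  23.74232882] [ 0.14898414 -0.18431893 -4.45278224]
```

View pics/s4.png

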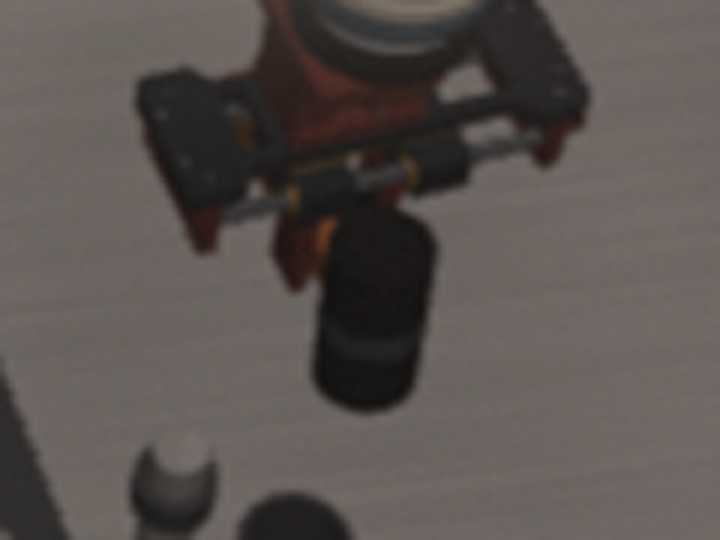

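The mallet is upright, but it isn't touching the bench yet because the full weight still shows on the wrist. I'll lower a little at a time.

Call:
play_rows(dp=[[0,0,-1],[0,0,-1],[0,0,0],[0,0,0]], yaw=[0,0,0,0])

```text
t: 12.8
ee_pos: [483.7, 177.9, 21.6]
orientation: [0.239, -3.132, 0.0]
ft_force: [-0.5, -0.1, -4.1]
width: 23.7
grasp_force: 30.0
```

Call:
play_rows(dp=[[0,0,-1],[0,0,0],[0,0,0]], yaw=[0,0,0])

```text
t: 13.05
ee_pos: [483.7, 177.9, 20.6]
orientation: [0.239, -3.132, 0.0]
ft_force: [-0.0, -0.7, -3.6]
width: 24.3
grasp_force: 30.0
```

Call:
play_rows(dp=[[0,0,-1],[0,0,0],[0,0,0]], yaw=[0,0,0])

```text
t: 13.3
ee_pos: [483.7, 177.9, 19.6]
orientation: [0.239, -3.132, 0.0]
ft_force: [0.8, -0.5, -4.0]
width: 23.7
grasp_force: 30.0
```

Call:
play_rows(dp=[[0,0,-1],[0,0,-1],[0,0,0],[0,0,0]], yaw=[0,0,0,0])

```text
t: 13.63
ee_pos: [483.8, 177.9, 17.6]
orientation: [-0.239, 3.132, -0.0]
ft_force: [-0.3, 0.2, -3.5]
width: 23.8
grasp_force: 30.0
```

Call:
play_rows(dp=[[0,0,-1],[0,0,-1],[0,0,0],[0,0,0]], yaw=[0,0,0,0])

```text
t: 13.97
ee_pos: [483.7, 177.9, 16.9]
orientation: [-0.239, 3.132, 0.0]
ft_force: [-5.6, -1.0, 14.6]
width: 24.0
grasp_force: 30.0
```

Run:
```python
from h import *
np.set_printoptions(precision=1,suppress=True)
o=ctrl.get_obs(); im=viewer.get_image("scene")
hsv=cv2.cvtColor(im["pixels"],cv2.COLOR_RGB2HSV)
# depth profile down the head's column
for u in (400,404):
    print(u,[(v,bydepth(im,u,v).round(0).tolist()) for v in range(244,282,2)])
```

```text
400 [(244, [484.0, 191.0, 63.0]), (246, [504.0, 182.0, 83.0]), (248, [510.0, 181.0, 83.0]), (250, [516.0, 179.0, 83.0]), (252, [522.0, 178.0, 83.0]), (254, [531.0, 174.0, 88.0]), (256, [537.0, 173.0, 88.0]), (258, [541.0, 172.0, 85.0]), (260, [542.0, 173.0, 77.0]), (262, [546.0, 172.0, 75.0]), (264, [546.0, 174.0, 65.0]), (266, [548.0, 175.0, 59.0]), (268, [550.0, 175.0, 53.0]), (270, [550.0, 176.0, 44.0]), (272, [552.0, 177.0, 37.0]), (274, [554.0, 177.0, 31.0]), (276, [556.0, 178.0, 24.0]), (278, [558.0, 179.0, 17.0]), (280, [555.0, 181.0, 3.0])]
404 [(244, [494.0, 197.0, 76.0]), (246, [504.0, 193.0, 81.0]), (248, [513.0, 190.0, 86.0]), (250, [519.0, 188.0, 86.0]), (252, [526.0, 186.0, 88.0]), (254, [531.0, 185.0, 85.0]), (256, [538.0, 183.0, 88.0]), (258, [545.0, 181.0, 88.0]), (260, [547.0, 181.0, 84.0]), (262, [546.0, 183.0, 72.0]), (264, [550.0, 183.0, 69.0]), (266, [552.0, 183.0, 64.0]), (268, [553.0, 184.0, 55.0]), (270, [551.0, 187.0, 43.0]), (272, [555.0, 186.0, 40.0]), (274, [553.0, 189.0, 27.0]), (276, [554.0, 190.0, 18.0]), (278, [555.0, 191.0, 11.0]), (280, [555.0, 193.0, -0.0])]
```

The mallet touched at TCP z = 17, tilted about 6° with the head up. Its centre of mass is well inside the face edge, so it will settle flat. I'll relieve the load and release.

Call:
play_rows(dp=[[0,0,1],[0,0,0]], yaw=[0,0])

```text
t: 14.18
ee_pos: [483.8, 177.9, 17.1]
orientation: [-0.239, 3.132, 0.0]
ft_force: [-2.7, -0.4, 4.5]
width: 23.7
grasp_force: 30.0
```

Call:
play_rows(dp=[[0,0,0],[0,0,0],[0,0,0],[0,0,0],[0,0,0],[0,0,0]], yaw=[0,0,0,0,0,0], gripper=0.4)

```text
t: 14.68
ee_pos: [483.8, 177.9, 16.6]
orientation: [-0.239, 3.132, 0.0]
ft_force: [0.3, 0.0, 0.4]
width: 52.5
grasp_force: 0.0
```

Call:
play_rows(dp=[[0,0,10],[0,0,20],[0,0,30],[0,0,35],[0,0,35],[0,0,30],[0,0,0]], yaw=[0,0,0,0,0,0,0])

```text
t: 15.27
ee_pos: [487.1, 179.0, 183.1]
orientation: [-0.238, 3.122, 0.004]
ft_force: [0.6, 0.9, 0.1]
width: 52.4
grasp_force: 0.0
```

Run:
```python
from h import *
np.set_printoptions(precision=1,suppress=True)
o=ctrl.get_obs(); print(o["ee_pos"],o["width"]); im=viewer.get_image("scene")
print([bydepth(im,u,v).round(0).tolist() for u in (400,404) for v in range(246,282,4)])
pw=viewer.get_image("wrist"); save(pw,"w3.png")
for n in("mallet_head","bar_handle"):
  for d in models.landmark_of(im,n)[:3]: print(n,d["conf"],d["location"],onz(im,*d["location"],42 if n[0]=='m' else 48))
T=wT(pw,o)
for n,z in(("pin_top",76),("bar_handle",48)):
  for d in models.landmark_of(pw,n)[:2]: print("w",n,d["conf"],d["location"],wonz(pw,T,*d["location"],z))
im=viewer.get_image("top")
for n,z in(("bar_handle",48),("mallet_head",42)):
  for d in models.landmark_of(im,n)[:3]: print("top",n,d["conf"],d["location"],onz(im,*d["location"],z))
P=np.array([bydepth(im,a,b) for b in range(232,256) for a in range(312,340)])
q=P[(P[:,2]>55)&(P[:,2]<80)]; print(len(q),q.mean(0),q.min(0),q.max(0))
```

```text
[487.1 179.  183.1] 52.38399597111469
[[446.0, 210.0, 1.0], [516.0, 179.0, 83.0], [530.0, 175.0, 86.0], [541.0, 172.0, 85.0], [552.0, 169.0, 84.0], [552.0, 172.0, 66.0], [554.0, 174.0, 50.0], [553.0, 178.0, 30.0], [557.0, 179.0, 16.0], [447.0, 222.0, -1.0], [518.0, 189.0, 83.0], [531.0, 185.0, 86.0], [541.0, 183.0, 83.0], [555.0, 178.0, 87.0], [560.0, 179.0, 75.0], [560.0, 182.0, 57.0], [558.0, 186.0, 35.0], [559.0, 189.0, 16.0]]
mallet_head 0.9 [281.8, 202.4] [277.9 -97.9  42. ]
mallet_head 0.85 [402.3, 264.3] [532.9 187.2  42. ]
mallet_head 0.62 [471.7, 173.7] [242.4 478.7  42. ]
bar_handle 0.59 [315.7, 263.8] [503.8 -33.9  48. ]
w pin_top 0.54 [96.4, 310.9] [587.4 -16.1  76. ]
w bar_handle 0.73 [101.8, 223.5] [511.7 -23.6  48. ]
top bar_handle 0.45 [324.3, 244.1] [507.7 -29.   48. ]
top mallet_head 0.66 [153.6, 331.6] [249.6 479.3  42. ]
top mallet_head 0.61 [349.7, 319.9] [ 279. -103.   42.]
35 [505.5 -27.3  64.6] [497.7 -36.9  56.7] [512.4 -18.7  70.8]
```

View pics/w3.png

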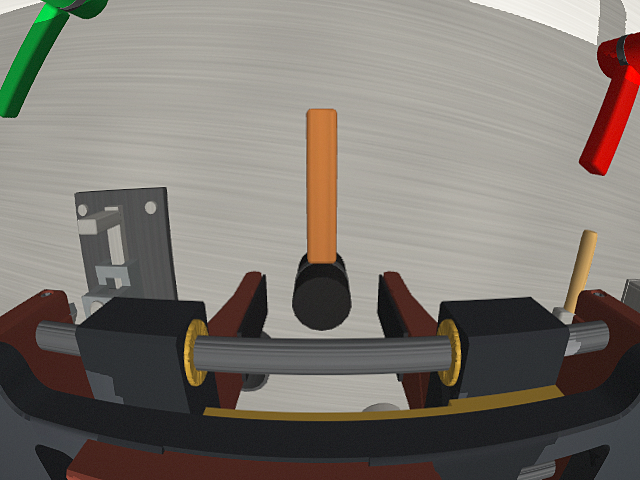

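The mallet now stands upright and level, with the head top at (322,302) and the handle straight. Next I'll grip the bar, which is at about (506,-27).

Call:
play_rows(dp=[[3,-26,0],[3,-30,0],[3,-30,0],[3,-30,0],[3,-30,0],[3,-30,0],[4,-29,0],[0,0,0]], yaw=[0,0,0,0,0,0,0,0])

```text
t: 16.38
ee_pos: [506.2, -30.9, 176.2]
orientation: [0.234, -3.133, 0.002]
ft_force: [0.2, 0.2, 1.0]
width: 52.6
grasp_force: 0.0
```

Call:
play_rows(dp=[[0,0,-20],[0,0,-28],[0,0,-25],[0,0,-15],[0,0,0],[0,0,0]], yaw=[0,0,0,0,0,0])

```text
t: 16.88
ee_pos: [505.0, -26.6, 87.8]
orientation: [0.239, -3.13, -0.001]
ft_force: [-0.0, 0.4, -0.1]
width: 53.0
grasp_force: 0.0
```

Run:
```python
from h import *
np.set_printoptions(precision=1,suppress=True)
o=ctrl.get_obs(); print(o["ee_pos"],o["width"]); pw=viewer.get_image("wrist"); save(pw,"w4.png"); T=wT(pw,o)
for n,z in(("pin_top",76),("bar_handle",48)):
  for d in models.landmark_of(pw,n)[:2]: print("w",n,d["conf"],d["location"],wonz(pw,T,*d["location"],z))
```

```text
[505.  -26.6  87.8] 52.953011799681065
w pin_top 0.88 [317.5, 408.5] [584.6 -17.4  76. ]
w bar_handle 0.67 [322.4, 275.0] [509.9 -25.8  48. ]
```

View pics/w4.png

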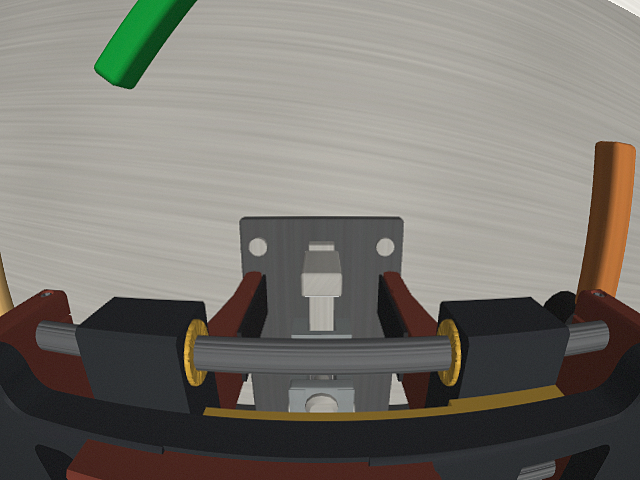

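The grip is centred between the fingers at (322,280). Descend and close.

Call:
play_rows(dp=[[2,0,-20],[1,0,-20],[0,0,-12],[0,0,-6],[0,0,0],[0,0,0]], yaw=[0,0,0,0,0,0])

```text
t: 17.53
ee_pos: [509.0, -27.1, 31.1]
orientation: [-0.239, 3.132, -0.0]
ft_force: [-0.1, -0.1, -0.1]
width: 52.6
grasp_force: 0.0
```

Call:
play_rows(dp=[[0,0,0],[0,0,0],[0,0,0],[0,0,0],[0,0,0],[0,0,0],[0,0,0],[0,0,0]], yaw=[0,0,0,0,0,0,0,0], gripper=1)

```text
t: 18.2
ee_pos: [508.9, -27.1, 31.0]
orientation: [-0.239, 3.132, -0.0]
ft_force: [-1.3, 0.5, 4.3]
width: 21.6
grasp_force: 30.0
```

Call:
play_rows(dp=[[-2,-0.3,0],[-4,-0.6,0],[-4,-0.6,0],[0,0,0]], yaw=[0,0,0,0])

```text
t: 18.53
ee_pos: [498.8, -28.8, 31.0]
orientation: [-0.238, 3.131, -0.0]
ft_force: [2.7, -0.4, 3.6]
width: 22.0
grasp_force: 30.0
```

The bar slides freely, so I'll continue to 60 mm.

Call:
play_rows(dp=[[-6,-0.9,0],[-8,-1.2,0],[-8,-1.2,0],[-8,-1.2,0],[-8,-1.2,0],[-8,-1.2,0],[-3.5,-0.5,0],[0,0,0]], yaw=[0,0,0,0,0,0,0,0])

```text
t: 19.2
ee_pos: [447.7, -36.2, 30.8]
orientation: [0.238, -3.132, -0.0]
ft_force: [-0.2, -1.4, 9.8]
width: 22.0
grasp_force: 30.0
```

Run:
```python
from h import *
np.set_printoptions(precision=1,suppress=True)
o=ctrl.get_obs(); print(o["ee_pos"],o["width"],o["ft_force"],o["moment"])
```

```text
[447.7 -36.2  30.8] 22.014412849979493 [-0.2 -1.4  9.8] [-0.1 -0.5 -0.1]
```

Call:
play_rows(dp=[[0,0,0],[0,0,0],[0,0,0],[0,0,0],[0,0,0],[0,0,0]], yaw=[0,0,0,0,0,0], gripper=0.4)

```text
t: 19.7
ee_pos: [448.7, -36.0, 30.4]
orientation: [0.239, -3.131, -0.0]
ft_force: [0.6, -0.1, -0.1]
width: 52.8
grasp_force: 0.0
```

Call:
play_rows(dp=[[0,0,8],[0,0,20],[0,0,30],[0,0,35],[0,0,35],[0,0,35],[0,0,0],[0,0,0]], yaw=[0,0,0,0,0,0,0,0])

```text
t: 20.37
ee_pos: [450.5, -36.1, 195.9]
orientation: [-0.238, 3.127, -0.001]
ft_force: [-0.8, 0.2, 0.3]
width: 53.0
grasp_force: 0.0
```

```bash
python3 pin.py
python3 - <<'E'
from h import *
np.set_printoptions(precision=1,suppress=True)
im=viewer.get_image("scene")
w=viewer.get_image("wrist"); a=im["pixels"][160:400,180:500,::-1]
cv2.imwrite("pics/f.png",np.vstack([cv2.resize(a,(400,300)),cv2.resize(w["pixels"][:,:,::-1],(400,300))]))
for n in("mallet_head","bar_handle"):
  for d in models.landmark_of(im,n)[:3]: print(n,d["conf"],d["location"],onz(im,*d["location"],42 if n[0]=='m' else 48))
E
```

```text
20.3667 [450.49 -36.14 195.93] 53.008619212263255 [-0.75  0.15  0.28] [0.02 0.03 0.02]
89 z [71.62 75.51 77.22] [588.08 -13.86  76.13 329.11 285.  ]
mallet_head 0.96 [469.5, 172.1] [234.9 474.5  42. ]
mallet_head 0.89 [402.3, 270.0] [550.  182.7  42. ]
mallet_head 0.64 [282.6, 204.0] [284.2 -96.3  42. ]
bar_handle 0.74 [312.6, 242.5] [435.4 -32.1  48. ]
```

View pics/f.png

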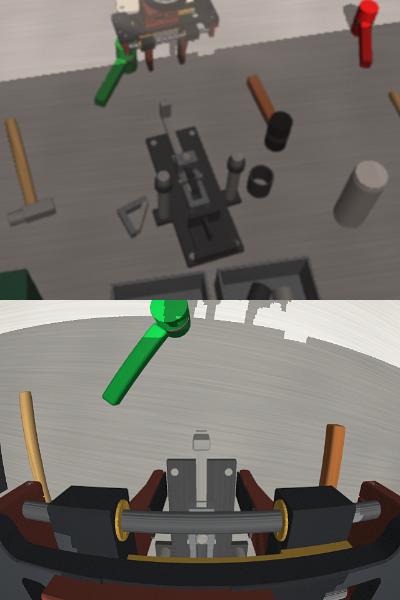

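The bar lies pulled out in its guide with its grip at (165,108), the mallet stands at (278,130), and the pin is home (top about 76). I'll hand the job in.

```bash
python3 -c "
from h import *
print(ticket.close_job())"
```

```text
the job is handed in; nothing more can be done
None
```

I handed the job in after about 20 s of robot time: three blows put the pin home (its top reads about 76 mm), the mallet stands upright on free bench near the jig, and the bar is pulled back about 61 mm and lies in its guide.

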